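# Load repaired power modules into the test carrier and scan their labels

## Task

On this electronics repair bench, turn the red clamp loose, push the test carrier fully back against its rear stop and turn the clamp tight again, then set every power module on the bench flat in the carrier, side by side, with its barcode label towards the robot. Then take the yellow scanner and aim its red window squarely at the middle of each label in turn, blue heat sink first, then black, then gold (of those that are there), from about 10 cm away, holding it steadily on the label for a good second each time; finally lay the scanner back flat along the middle of its blue mat. Never force the carrier along while the clamp is tight, let nothing drop from a height, and leave the other things on the bench where they are.

Things in the scene. Friction and masses are not known exactly. Their poses are not given: they have to be found in the camera images.
- module_blue: power module, blue heat sink, 100 x 62 x 61 mm, 0.22 kg. Origin: centre of underside; x along it, z up. Tan board 8 mm thick. Grip the blue finned heat sink: upright block 50 mm long (x), 22 mm thick (y), centred at x = +12 mm, y = 0, z 8 to 61 mm; parts beside it at most 21 mm high. Sloped barcode label at the -x end. May be absent (None)
- module_black: power module, black heat sink, 100 x 62 x 61 mm, 0.22 kg. Origin: centre of underside; x along it, z up. Tan board 8 mm thick. Grip the black finned heat sink: upright block 50 mm long (x), 22 mm thick (y), centred at x = +12 mm, y = 0, z 8 to 61 mm; parts beside it at most 21 mm high. Sloped barcode label at the -x end. May be absent (None)
- module_gold: power module, gold heat sink, 100 x 62 x 61 mm, 0.22 kg. Origin: centre of underside; x along it, z up. Tan board 8 mm thick. Grip the gold finned heat sink: upright block 50 mm long (x), 22 mm thick (y), centred at x = +12 mm, y = 0, z 8 to 61 mm; parts beside it at most 21 mm high. Sloped barcode label at the -x end. May be absent (None)
- label_blue: barcode label of the blue module (part of it): white with black bars, 44 mm wide (y) x 34 mm, sloping at 45 degrees. Origin: centre of its printed face; z points out of the printed face (up and towards the module's -x end); 34 mm from the module's origin towards -x, 30 mm above its underside
- label_black: barcode label of the black module (part of it): white with black bars, 44 mm wide (y) x 34 mm, sloping at 45 degrees. Origin: centre of its printed face; z points out of the printed face (up and towards the module's -x end); 34 mm from the module's origin towards -x, 30 mm above its underside
- label_gold: barcode label of the gold module (part of it): white with black bars, 44 mm wide (y) x 34 mm, sloping at 45 degrees. Origin: centre of its printed face; z points out of the printed face (up and towards the module's -x end); 34 mm from the module's origin towards -x, 30 mm above its underside
- scanner: yellow hand-held barcode scanner lying flat, 165 mm long with its black head, 0.2 kg. Origin: middle of the underside; x along it towards the head, z up. The yellow handle to grip spans x from -85 to +35 mm, is 42 mm wide (y) and 30 mm high; the head beyond is 50 mm wide and reaches 57 mm high
- scanner_window: red reading window of the scanner (part of it), 40 x 18 mm, at 72 mm ahead of the scanner's origin and 22 mm above its underside. Origin: its centre; its x axis is the viewing direction: forward and 45 degrees downward when the scanner lies flat
- scanner_mat: flat blue mat fixed to the bench, 190 (x) x 80 x 1 mm, the scanner's place; origin: centre of its underside
- carrier_floor (a point): centre of the carrier's floor (19 mm above the bench), moving with the carrier: a shallow white tray, inside 116 (x) x 228 mm (y), with an 8 mm high rim and blue lines marking three bays side by side, centred at y = -76, 0 and +76 mm. Its -x axis faces the robot side, +x the rear stop
- carrier_grip (a point): middle of the black upright grip of the carrier, at its +y side: 16 mm thick (x), 44 mm wide (y), its top 15 mm above this point, free 30 mm below it
- carrier (a joint): travel of the carrier along its +x axis, m: 0 fully forward, 0.11 against the rear stop. About 5 N moves it
- clamp_grip (a point): middle of the red wing of the clamp on the carrier's -y side, on its upright turning axis: wing 60 mm long (x), 15 mm thick (y), from 23 mm below to 13 mm above this point; x turns with the wing
- clamp (a joint): angle of the clamp, rad: 0 tight (wing along the carrier's travel), 1.5 fully loose (turned anticlockwise seen from above)
- multimeter: green multimeter lying flat, 150 x 80 x 46 mm; bystander
- solder_spool: white spool, 60 mm across, 50 mm high; bystander
- transformer: small transformer, 56 x 50 x 44 mm; bystander
- mug: white mug, 80 mm across, 85 mm high; bystander
- screwdriver: orange screwdriver, 190 mm long; bystander
- parts_tray: blue parts tray, 80 x 110 x 35 mm; bystander
- flux_jar: amber jar with red cap, 56 mm across, 75 mm high; bystander
Things that resemble listed ones, but are neither listed nor needed, are in the scene too. Several things have the shape of the scanner; the one meant has the colours described above.

How it is judged:
By the outcome, as a careful person would: the job done as asked, in the order asked, and still so for the second after the job is handed in, with the robot touching nothing.
Of module_blue, module_black, module_gold only 2 to 3 are there at a start; the rules pass over those that are not, and their reading is None.
At some moment in a run one of module_blue, module_black, module_gold, scanner may be knocked a few centimetres aside while the robot is not near it.
It also fails if it takes over 210 s, if anything falls off the work surface, if the arm or the gripper's body presses on something with over 40 N, if the wrist force passes 120 N, or if a joint passes its speed limit or range.

## Robot

A 7-joint arm with a two-finger parallel gripper is mounted at the origin on the work surface. World frame = base frame: x ahead of the robot, y to its left, z up, the work surface at z = 0. Lengths are in m, angles in rad, forces in N, time in s.
With the tool pointing down it reaches from about 0.425 to 0.875 m from the base axis. Payload 9.9 kg.
Tool frame: the origin (TCP) lies at the very end of the fingers, on their centre line; the grasp point (between the pads) lies 19 mm behind it (robot.hold_point_z is the z of the grasp point in the tool frame, in m); z points along the fingers, y is the line along which they close (so a half turn about z gives the same grasp; the last joint's range is limited). The gripper opens to 85 mm and grips with 20 to 120 N. Pads are 22 mm wide; open, the fingers measure 114 mm over their backs; the gripper's body (76 mm by 85 mm) begins 54 mm behind the grasp point. The pads swing forward as they close: fully open they stand 13 mm farther back than shut.
Start: joints at [-0.084, 0.576, 0.025, 1.437, -0.015, 1.129, -0.057], TCP at [0.675, 0, 0.231] pointing down, gripper open.
Joint ranges: [-2.76, 2.76], [-0.34, 2.15], [-1.52, 1.57], [0.19, 2.46], [-1.09, 4.23], [0.17, 1.99], [-2.82, 2.82]. Speed limits (rad/s): [2.22, 2.22, 3.01, 3.01, 3.14, 3.14, 3.14].

## Interface

Orientations are given as [roll, pitch, yaw] about the fixed x, y, z axes, in that order (R = Rz(yaw) Ry(pitch) Rx(roll)).
In Python, from rig import robot, snapshot, camera_params gives the robot as it stands.
- The arm moves only by the tool move_arm, never from a script. Its argument "targets" is one flat list of numbers, 5 for each row, row after row: the shift along the world's x, y, z as a fraction of full scale, then the turn about the world's z as a fraction of full scale, then the closure, from -1 (fully open) to 1 (shut). In form: [tx, ty, tz, yaw, fingers, tx, ty, tz, yaw, fingers, ...]. A call has 1 to 20 rows; each row shifts and turns the commanded pose from where the row before left it; what a row does not reach is not made up. Full scale, the value 1, is 25 mm for a shift and 0.15 rad for a turn. A row lasts 1/8 s, in which the tool goes at most 62.5 mm and 10.7 degrees, less where a joint would pass 70% of its speed; a pose out of reach is approached as far as the arm can. A call with a number of a shift or a turn outside -1 to 1 is refused whole. A call with a gripper value outside its range is refused whole. The fingers move at their own pace and stop on an object; "newtons" is the grip in N (left out, the last holds). Time passes only in rows, so rows that do not move let the fingers close. It gives the time, the measured TCP pose, the force, the opening and the grip force at its end, in the units of the state.
- robot.get_state(): the state, without advancing time (a new reading comes with each control period).
- snapshot(name): name is "scene" or "side" or "wrist"; returns the picture (384x512x3 uint8, red, green, blue); there is no depth.
- camera_params(name): a dict with "mtx" (3x3 intrinsics, pixels), "cam_to_world" (4x4, takes a point from camera to world coordinates); the wrist camera has in their place "mount" (4x4, takes a point from camera to tool coordinates, whose origin is the TCP and whose axes are the flange's). Camera axes: x right, y down, z forward; pixel columns grow to the right and rows downward; lengths in m; the calibration is good to about 2 mm. A picture is of the moment at which its call begins: read the wrist's pose just before it. camera_params takes no time and is no camera call.
- robot.hand_in(): hands the job in; it is judged then, once.
The state is a dict: "time": time; "joint_positions": joint angles; "qd": joint speeds; "tau": joint torques, N m; "position": TCP position; "orientation": TCP orientation; "ft_force": force on the tool from outside, world axes, zero at the start; "ft_torque": the same for the moment, N m; "grip_width": opening from 0.0 (shut) to 1.0 (fully open); "gripper_force": force on a finger pad.
Only numpy, scipy, OpenCV 4.12 (cv2) and the standard library are available. Lean on these libraries where they do the work, as an engineer would, in place of code of your own. Each camera call takes 0.05 s, during which the arm holds its last target. There are 200 camera calls.

## Working session

There is one attempt and no reset: what is moved stays moved. The work goes in short steps, Python scripts to look and compute and a tool call to move; the robot and the scene stay as the last step left them, time stands still between calls to the robot, and variables do not carry over. Pictures are saved under pics/ and viewed, at most 14 in all, crops included, and the job is handed in when it is done.

Besides the shell and the picture viewer there is one more tool, called after "Emit:" as a command line: name --argument value ..., lists and objects as JSON in quotes. move_arm: Moves the arm, as the interface text tells. Its arguments: {"type":"object","properties":{"targets":{"type":"array","items":{"type":"number"}},"newtons":{"type":"number"}},"required":["targets"]}

```bash
ls; mkdir -p pics; cat > h.py <<'E'
import numpy as np, cv2
from rig import robot, snapshot, camera_params
from scipy.spatial.transform import Rotation as R
def cam(name,st=None):
    p=camera_params(name); K=np.array(p["mtx"])
    if "cam_to_world" in p: return K,np.array(p["cam_to_world"])
    st=st or robot.get_state(); T=np.eye(4); T[:3,:3]=R.from_euler('xyz',st["orientation"]).as_matrix(); T[:3,3]=st["position"]
    return K,T@np.array(p["mount"])
def ray(KM,uv,z):
    K,M=KM; d=M[:3,:3]@np.linalg.solve(K,[uv[0],uv[1],1.]); o=M[:3,3]
    return o+d*(z-o[2])/d[2]
def proj(KM,P):
    K,M=KM; q=np.linalg.inv(M)@np.r_[P,1]; p=K@q[:3]; return p[:2]/p[2]
def snap(name,fn,crop=None,s=1):
    KM=cam(name); im=snapshot(name)[:,:,::-1]
    cv2.imwrite(f'pics/{fn}_raw.png',im)
    if crop: u0,v0,u1,v1=crop; im=im[v0:v1,u0:u1]
    cv2.imwrite(f'pics/{fn}.png',cv2.resize(im,None,fx=s,fy=s,interpolation=cv2.INTER_CUBIC)); return KM
E
python3 - <<'E'
from h import *
st=robot.get_state(); print({k:np.round(v,3) for k,v in st.items()})
for n in ("scene","side","wrist"):
    snap(n,n+"0",None,1.5); print(n,np.round(cam(n)[0],1).tolist(),np.round(cam(n)[1],3).tolist())
print(robot.hold_point_z)
E
```

```text
pics
{'time': np.float64(0.0), 'joint_positions': array([-0.084,  0.577,  0.025,  1.438, -0.015,  1.129, -0.056]), 'qd': array([ 0.001, -0.001, -0.001, -0.   ,  0.   ,  0.001,  0.001]), 'tau': array([ 1.0000e-03, -7.6575e+01,  2.2520e+00, -2.8597e+01,  1.5000e-02,
        1.3000e-02,  0.0000e+00]), 'position': array([0.675, 0.   , 0.23 ]), 'orientation': array([-3.14 ,  0.   ,  1.571]), 'ft_force': array([ 0.395, -0.792,  1.068]), 'ft_torque': array([-0.029, -0.039, -0.011]), 'gripper_force': np.float64(0.0), 'grip_width': np.float64(0.999)}
scene [[402.1, 0.0, 260.7], [0.0, 402.1, 188.3], [0.0, 0.0, 1.0]] [[-0.269, 0.825, -0.496, 1.136], [0.963, 0.232, -0.137, 0.238], [0.002, -0.515, -0.857, 1.131], [0.0, 0.0, 0.0, 1.0]]
side [[377.2, 0.0, 259.5], [0.0, 377.2, 194.1], [0.0, 0.0, 1.0]] [[0.784, -0.349, 0.513, -0.056], [-0.621, -0.427, 0.658, -0.667], [-0.011, -0.834, -0.551, 0.67], [0.0, 0.0, 0.0, 1.0]]
wrist [[290.3, 0.0, 257.3], [0.0, 290.3, 188.4], [0.0, 0.0, 1.0]] [[1.0, -0.0, -0.001, 0.675], [-0.0, -0.966, -0.257, 0.066], [-0.001, 0.257, -0.966, 0.373], [0.0, 0.0, 0.0, 1.0]]
-0.0187
```

View pics/scene0.png

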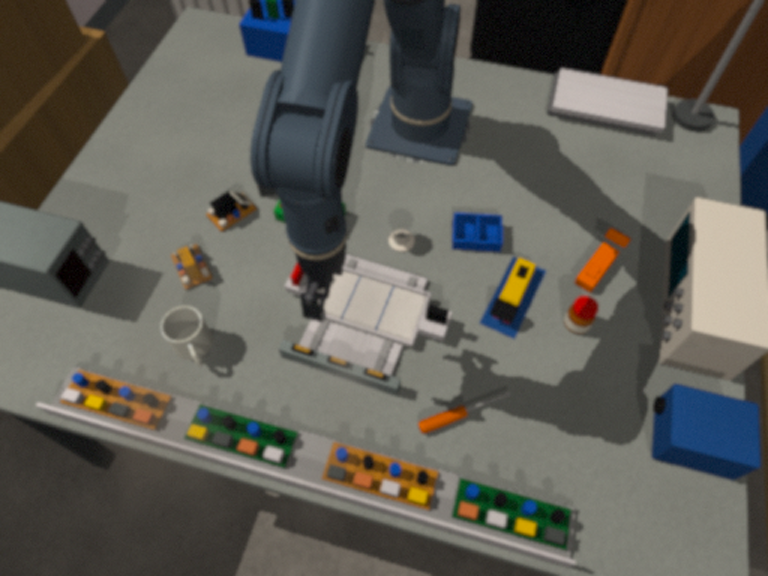

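View pics/side0.png

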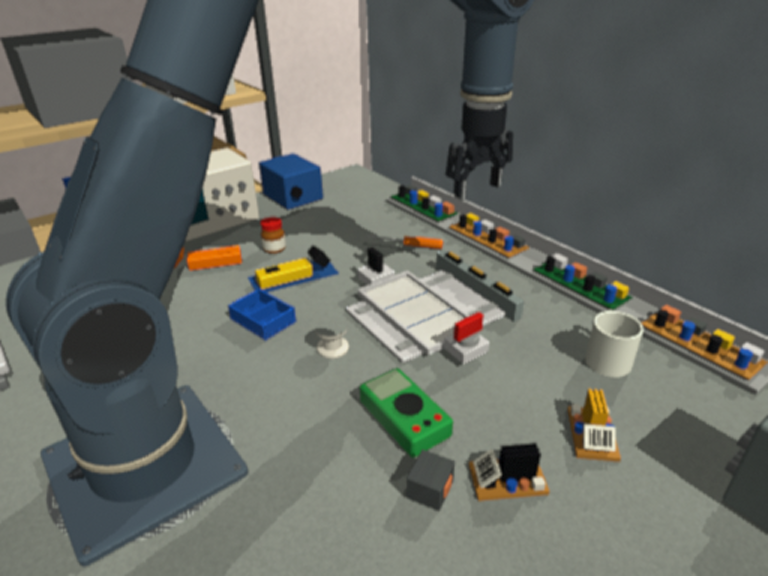

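Scene picture (1.5x): gold module (190,265), black module (230,210), yellow scanner with black head on blue mat (515,285), orange look-alike scanner (600,262) – not meant, carrier (375,305), clamp red (295,275), grip (437,313). In the side picture: red wing (468,328), gold (597,430), black (512,472), no blue module seen so far.

View pics/wrist0.png

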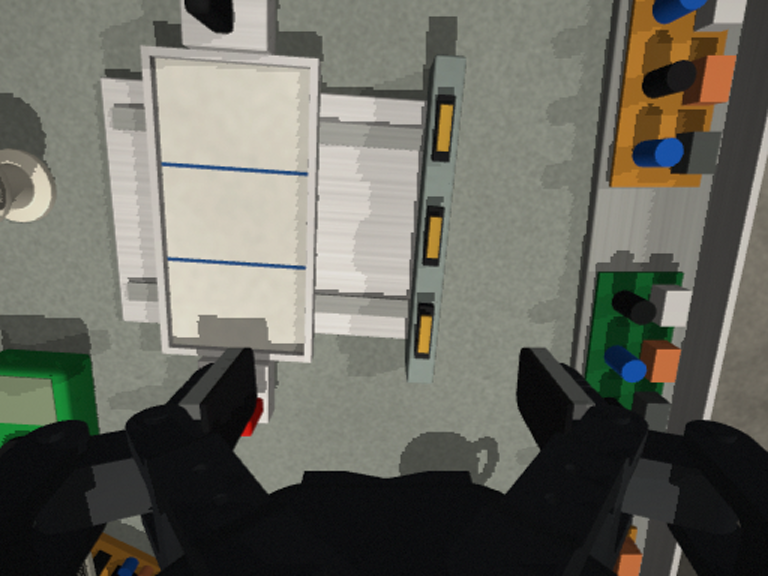

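```bash
python3 - <<'E'
from h import *
S=cam("scene");D=cam("side")
for n,C,uv,z in [("gold",S,(190,265),.03),("gold",D,(597,430),.03),("black",S,(230,210),.03),("black",D,(512,472),.03),("scanner",S,(515,285),.03),("scan",D,(285,272),.03),("mug",D,(612,365),.0),("clamp",D,(468,328),.06),("grip",D,(376,259),.06),("meter",D,(407,410),.03),("box",D,(430,485),.03)]:
    print(n,np.round(ray(C,np.array(uv)/1.5,z),3))
E
```

```text
gold [ 0.574 -0.369  0.03 ]
gold [ 0.547 -0.393  0.03 ]
black [ 0.412 -0.346  0.03 ]
black [ 0.39  -0.365  0.03 ]
scanner [0.434 0.317 0.03 ]
scan [0.412 0.299 0.03 ]
mug [ 0.727 -0.306  0.   ]
clamp [ 0.547 -0.121  0.06 ]
grip [0.568 0.177 0.06 ]
meter [ 0.353 -0.184  0.03 ]
box [ 0.288 -0.311  0.03 ]
```

```bash
python3 - <<'E'
from h import *
W=cam("wrist")
r=lambda uv,z:ray(W,np.array(uv)/1.5,z)
c=[r(p,.027) for p in [(142,46),(318,60),(312,360),(164,353)]]
print(np.round(c,3), np.round(np.mean(c,0),3))
L=[r(p,.019) for p in [(162,163),(307,173),(168,259),(306,268)]]
print(np.round(L,3)); 
for a,b in ((0,1),(2,3)):
    d=L[b]-L[a]; print(np.degrees(np.arctan2(d[1],d[0])))
print(np.degrees(np.arctan2(-(c[0]-c[3])[0],(c[0]-c[3])[1])))
print('red',np.round(r((252,418),.06),3),np.round(r((262,400),.07),3))
st=[r(p,.04) for p in [(436,60),(408,380)]]; print(np.round(st,3))
print('grip',np.round(r((232,30),.05),3),r((180,50),.02),r((275,52),.02))
E
```

```text
[[ 0.499  0.15   0.027]
 [ 0.625  0.14   0.027]
 [ 0.611 -0.096  0.027]
 [ 0.484 -0.089  0.027]] [0.555 0.026 0.027]
[[ 0.499  0.069  0.019]
 [ 0.612  0.061  0.019]
 [ 0.494 -0.008  0.019]
 [ 0.608 -0.016  0.019]]
-3.8613907535341934
-3.848913505270063
-3.7462723049719053
red [ 0.566 -0.131  0.06 ] [ 0.578 -0.109  0.07 ]
[[ 0.709  0.137  0.04 ]
 [ 0.693 -0.108  0.04 ]]
grip [0.572 0.154 0.05 ] [0.52325832 0.14859924 0.02      ] [0.5929764  0.14721999 0.02      ]
```

Carrier yaw ≈ -3.8°, floor centre ≈ (0.554, 0.027). Moving over the clamp.

Emit:
move_arm --targets '[-0.45,-0.44,0,-1,-1,-0.45,-0.44,0,-1,-1,-0.45,-0.44,0,-1,-1,-0.45,-0.44,0,-1,-1,-0.45,-0.44,0,-1,-1,-0.45,-0.44,0,-1,-1,-0.45,-0.44,0,-1,-1,-0.45,-0.44,0,-1,-1,-0.45,-0.44,0,-1,-1,-0.45,-0.44,0,-1,-1,-0.45,-0.44,0,-0.9,-1]'

```text
time: 1.52
position: [0.5507, -0.1212, 0.2311]
orientation: [-3.141, 0.0, -0.069]
ft_force: [0.1, -0.1, 0.4]
grip_width: 1.001
gripper_force: 0.0
```

```bash
python3 - <<'E'
from h import *
st=robot.get_state(); print({k:np.round(st[k],3) for k in ("time","position","orientation","joint_positions")})
for n in ("scene","side","wrist"): snap(n,n+"1",None,1.5)
a=cv2.imread('pics/scene1.png'); b=cv2.imread('pics/wrist1.png')
cv2.imwrite('pics/c1.png',np.hstack([cv2.resize(a[:,:],(400,300)),cv2.resize(cv2.imread('pics/side1.png'),(400,300))]))
E
```

```text
{'time': np.float64(1.525), 'position': array([ 0.551, -0.121,  0.231]), 'orientation': array([-3.141,  0.   , -0.069]), 'joint_positions': array([-0.188,  0.448,  0.482,  1.748, -0.24 ,  1.004, -1.255])}
```

View pics/wrist1.png

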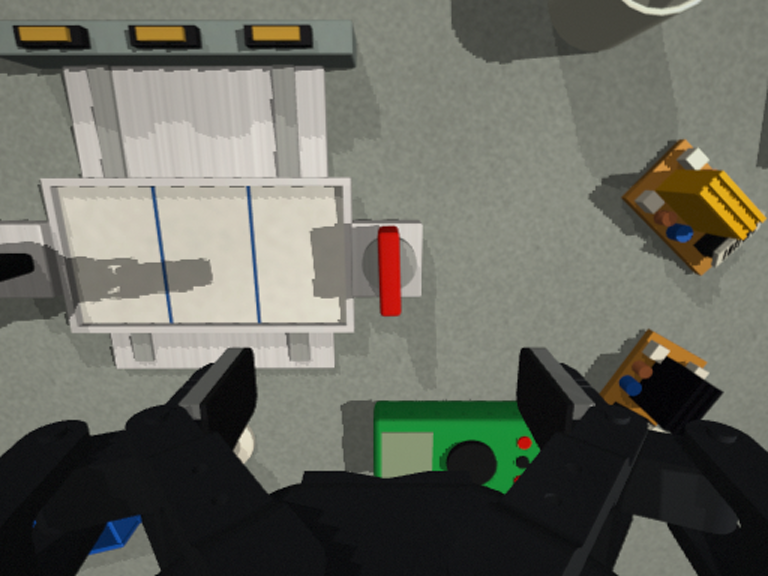

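View pics/c1.png

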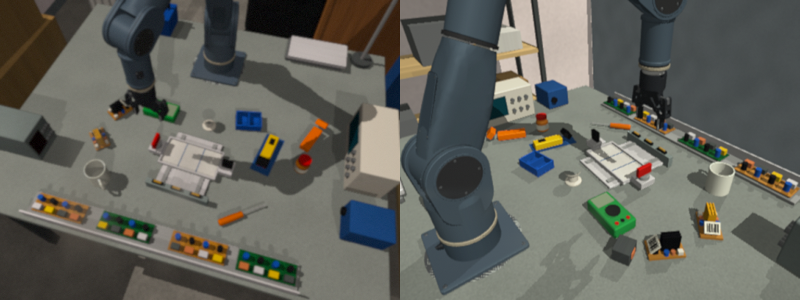

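Wrist: red wing top from (389,228) to (390,315), gold module (700,205), black (660,385), green multimeter below. No blue module anywhere.

```bash
python3 - <<'E'
from h import *
st=dict(position=[.5507,-.1212,.2311],orientation=[-3.141,0,-.069]); W=cam("wrist",st); D=cam("side")
im=cv2.imread('pics/side1_raw.png').astype(int); m=(im[...,2]>110)&(im[...,1]<60)&(im[...,0]<60); 
v,u=np.nonzero(m[200:235,295:335]); print(u.min()+295,u.max()+295,v.min()+200,v.max()+200)
im=cv2.imread('pics/wrist1_raw.png').astype(int); m=(im[...,2]>110)&(im[...,1]<60)&(im[...,0]<60)
v,u=np.nonzero(m[140:220,240:280]); u+=240; v+=140; print(u.min(),u.max(),v.min(),v.max())
for z in (.04,.05,.06,.07,.08):
    a=ray(W,(389/1.5,228/1.5),z);b=ray(W,(390/1.5,315/1.5),z); print(z,np.round(a,3),np.round(b,3),np.linalg.norm(a-b).round(4),proj(D,a)*1.5,proj(D,b)*1.5)
E
python3 -c "
import cv2;im=cv2.imread('pics/side1_raw.png')[180:260,260:360];cv2.imwrite('pics/c2.png',cv2.resize(im,None,fx=6,fy=6,interpolation=2))"
```

```text
304 320 209 227
252 266 151 210
0.04 [ 0.57  -0.124  0.04 ] [ 0.5  -0.12  0.04] 0.0705 [477.51364006 332.65855429] [447.65396525 347.09949524]
0.05 [ 0.572 -0.124  0.05 ] [ 0.503 -0.12   0.05 ] 0.0683 [478.48154546 327.97623556] [449.43710198 341.88431719]
0.06 [ 0.573 -0.124  0.06 ] [ 0.507 -0.12   0.06 ] 0.0662 [479.45866076 323.2493632 ] [451.23410798 336.62857541]
0.07 [ 0.574 -0.124  0.07 ] [ 0.51 -0.12  0.07] 0.0641 [480.44511804 318.47729827] [453.04514569 331.33179478]
0.08 [ 0.576 -0.124  0.08 ] [ 0.514 -0.121  0.08 ] 0.062 [481.44105192 313.65938952] [454.8703801  325.99349274]
```

View pics/c2.png

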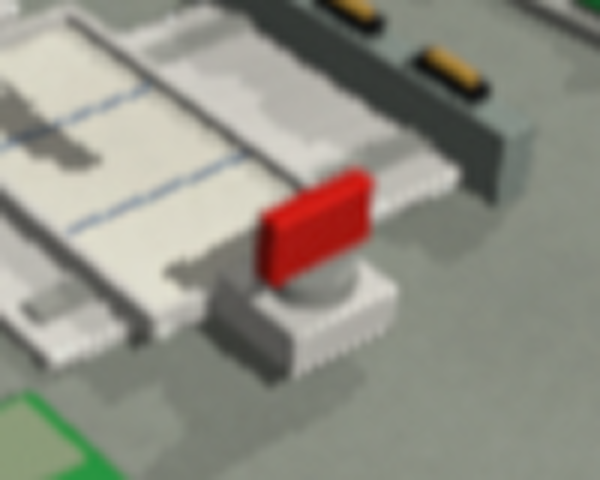

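Emit:
move_arm --targets '[-0.24,-0.05,-0.9,0,-1,0,0,-0.9,0,-0.5,0,0,-0.9,0,-0.2,0,0,-0.9,0,0,0,0,-0.9,0,0,0,0,-0.9,0,0,0,0,-0.9,0,0,0,0,-0.9,0,0,0,0,0,0,1,0,0,0,0,1,0,0,0,0,1,0,0,0,0,1,0,0,0,0,1]' --newtons 40

```text
time: 3.3
position: [0.5455, -0.124, 0.0512]
orientation: [3.139, -0.001, -0.063]
ft_force: [0.8, -7.7, -8.3]
grip_width: 0.167
gripper_force: 43.6
```

Emit:
move_arm --targets '[0,0.04,0.04,0.9,1,0,0,0,0.9,1,0,0,0,0.9,1,0,0,0,0.9,1,0,0,0,0.9,1,0,0,0,0.9,1,0,0,0,0.9,1,0,0,0,0.9,1,0,0,0,0.9,1,0,0,0,0.9,1,0,0,0,0.9,1,0,0,0,0,1]'

```text
time: 4.8
position: [0.5431, -0.1214, 0.0512]
orientation: [-3.137, 0.0, 1.421]
ft_force: [-4.6, -3.4, -12.7]
grip_width: 0.169
gripper_force: 42.8
```

Emit:
move_arm --targets '[0,0,0,0,-0.2,0,0,0,0,-0.2,0,0,0.9,0,-0.2,0,0,0.9,0,-1,0,0,0.9,0,-1,0,0.9,0.9,0,-1,0,1,0.9,0,-1,0.1,1,0.9,0.25,-1,0.1,1,0.9,0.25,-1,0.2,1,0,0,-1,0.1,1,0,0,-1,0.1,1,0,0,-1,0.1,1,0,0,-1,0.1,1,0,0,-1,0,0.3,0,0,-1,0,0,0,0,-1]'

```text
time: 6.8
position: [0.5654, 0.1089, 0.2101]
orientation: [3.141, -0.0, 1.496]
ft_force: [0.2, -1.3, 1.2]
grip_width: 1.001
gripper_force: 0.0
```

```bash
python3 - <<'E'
from h import *
W=snap("wrist","w3",None,1.5); np.save('w3.npy',W[1]); print(robot.get_state()["position"],robot.get_state()["orientation"])
E
```

```text
[0.56536545 0.10800008 0.21003113] [3.14105955e+00 4.04636066e-04 1.49521364e+00]
```

View pics/w3.png

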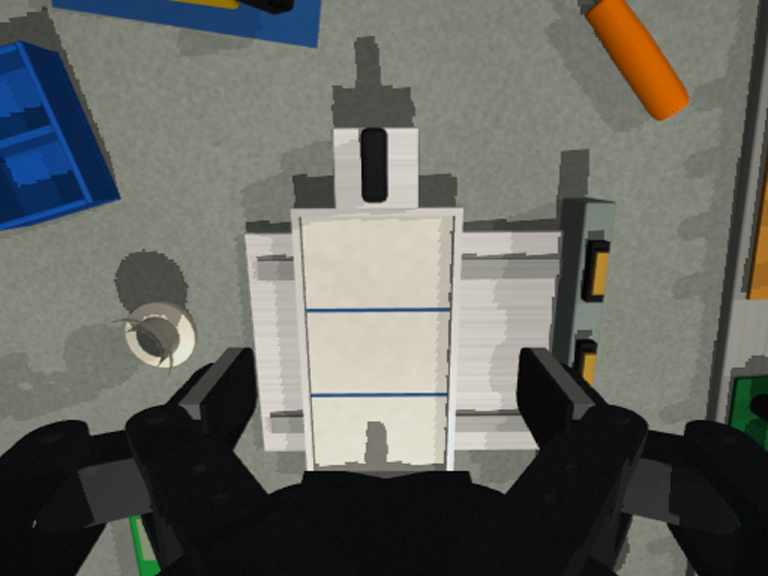

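```bash
python3 - <<'E'
from h import *
W=(cam("wrist")[0],np.load('w3.npy')); D=cam("side"); r=lambda p,z:ray(W,np.array(p)/1.5,z)
for z in (.05,.06,.07,.08,.09):
    a,b=r((373,128),z),r((374,202),z); c=(a+b)/2; print(z,np.round(c,4),np.linalg.norm(a-b).round(4),np.linalg.norm(r((361,165),z)-r((387,165),z)).round(4),np.round(proj(D,a)*1.5,1),np.round(proj(D,b)*1.5,1))
im=cv2.imread('pics/side1_raw.png')[150:200,230:270]; g=im.max(2)
v,u=np.nonzero(g<60); print(sorted(set(zip(((v+150)*1.5).tolist(),((u+230)*1.5).tolist())))[:6], (u.min()+230)*1.5,(u.max()+230)*1.5,(v.max()+150)*1.5)
c=[r(p,.019) for p in [(304,310),(450,310),(310,395),(448,395)]]; print(np.round(c,4),np.round(np.mean(c,0),4))
s=[r((566,200),.04),r((562,370),.04)];print(np.round(s,3))
E
```

```text
0.05 [0.5622 0.1756 0.05  ] 0.0479 0.0174 [368.2 259.5] [380.4 268.8]
0.06 [0.5624 0.1756 0.06  ] 0.0463 0.0169 [368.3 255.6] [380.2 264.5]
0.07 [0.5627 0.1755 0.07  ] 0.0448 0.0163 [368.5 251.7] [380.  260.2]
0.08 [0.563  0.1755 0.08  ] 0.0432 0.0157 [368.7 247.7] [379.9 255.9]
0.09 [0.5632 0.1755 0.09  ] 0.0416 0.0151 [368.8 243.7] [379.7 251.5]
[(249.0, 367.5), (249.0, 369.0), (249.0, 370.5), (249.0, 372.0), (249.0, 373.5), (250.5, 367.5)] 367.5 381.0 271.5
[[ 0.4963  0.0681  0.019 ]
 [ 0.6136  0.0592  0.019 ]
 [ 0.492  -0.0079  0.019 ]
 [ 0.6091 -0.0168  0.019 ]] [0.5527 0.0257 0.019 ]
[[0.696 0.142 0.04 ]
 [0.697 0.01  0.04 ]]
```

Emit:
move_arm --targets '[-0.1,0.9,0,0.07,-1,0,0.9,0,0,-0.4,0,0.88,-0.6,0,-0.2,0,0,-1,0,-0.2,0,0,-1,0,-0.2,0,0,-1,0,-0.2,0,0,-1,0,-0.2,0,0,-1,0,-0.2,0,0,-1,0,-0.2,0,0,-0.2,0,-0.2,0,0,0,0,1,0,0,0,0,1,0,0,0,0,1,0,0,0,0,1]' --newtons 40

```text
time: 8.6
position: [0.5633, 0.1761, 0.0409]
orientation: [3.14, -0.001, 1.506]
ft_force: [-0.8, 0.1, 6.6]
grip_width: 0.184
gripper_force: 40.4
```

Emit:
move_arm --targets '[0.4,-0.027,0,0,1,0.4,-0.027,0,0,1,0.4,-0.027,0,0,1,0.4,-0.027,0,0,1,0.4,-0.027,0,0,1,0.4,-0.027,0,0,1]'

```text
time: 9.35
position: [0.6225, 0.1721, 0.0409]
orientation: [-3.141, -0.0, 1.506]
ft_force: [-5.4, 0.4, 8.9]
grip_width: 0.185
gripper_force: 41.1
```

Emit:
move_arm --targets '[0.3,-0.02,0,0,1,0.3,-0.02,0,0,1,0.1,-0.007,0,0,1]'

```text
time: 9.72
position: [0.6402, 0.1709, 0.0409]
orientation: [3.142, -0.001, 1.506]
ft_force: [-4.8, 0.1, 9.6]
grip_width: 0.185
gripper_force: 41.0
```

Emit:
move_arm --targets '[0.12,-0.008,0,0,1,0.12,-0.008,0,0,1,0.12,-0.008,0,0,1]'

```text
time: 10.1
position: [0.6415, 0.1707, 0.0407]
orientation: [-3.128, 0.002, 1.508]
ft_force: [-40.4, -0.4, 36.0]
grip_width: 0.181
gripper_force: 51.7
```

Emit:
move_arm --targets '[-0.22,0.015,0,0,1,0,0,0,0,-0.3,0,0,0,0,-0.3,0,0,0,0,-0.3,0,0,1,0,-0.3,0,0,1,0,-0.3,0,0,1,0,-1,0,0,1,0,-1,0,0,1,0,-1,0,-0.9,1,0,-1,0,-1,1,0,-1,0,-1,0,0,-1,-0.1,-1,0,-0.1,-1,-0.1,-1,0,-0.2,-1,-0.1,-1,0,-0.2,-1,-0.1,-0.8,0,0,-1,-0.1,0,0,0,-1]'

```text
time: 12.22
position: [0.6311, 0.0005, 0.2147]
orientation: [-3.141, 0.001, 1.429]
ft_force: [0.3, 0.1, 0.8]
grip_width: 0.999
gripper_force: 0.0
```

```bash
python3 - <<'E'
from h import *
W=snap("wrist","w4",None,1.5); np.save('w4.npy',W[1]); s=robot.get_state(); print(s["position"],s["orientation"],s["time"])
E
```

```text
[0.63080677 0.00237615 0.21475602] [-3.14122398e+00 -2.71021622e-04  1.43037320e+00] 12.275
```

View pics/w4.png

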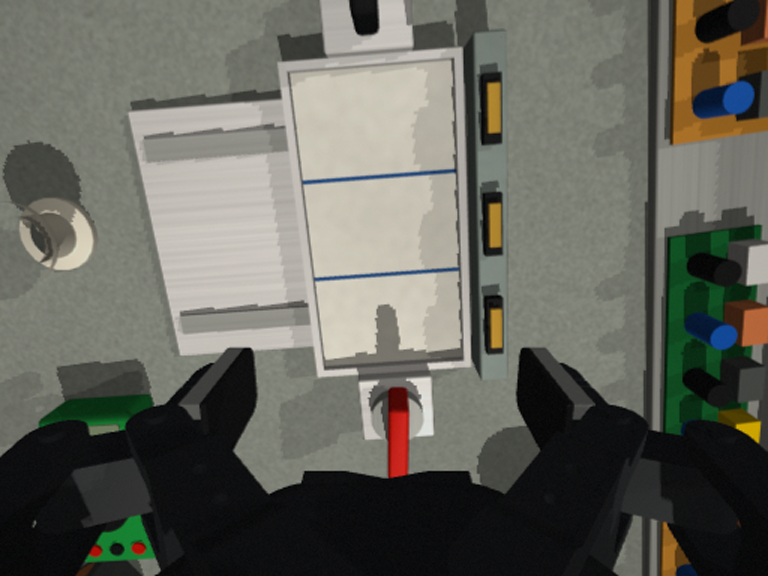

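```bash
python3 - <<'E'
from h import *
W=(cam("wrist")[0],np.load('w4.npy')); r=lambda p,z:ray(W,np.array(p)/1.5,z)
c=[r(p,.019) for p in [(302,183),(456,171),(314,279),(460,269)]]; print(np.round(c,4),np.round(np.mean(c,0),4))
print(r((399,388),.08),r((399,478),.08))
E
```

```text
[[ 0.5758  0.0626  0.019 ]
 [ 0.6921  0.0548  0.019 ]
 [ 0.5709 -0.0125  0.019 ]
 [ 0.6876 -0.0209  0.019 ]] [0.6316 0.021  0.019 ]
[ 0.62805843 -0.08484117  0.08      ] [ 0.6180305  -0.15867026  0.08      ]
```

Emit:
move_arm --targets '[-0.1,-0.9,0,0,-1,-0.1,-0.9,0,0,-1,-0.1,-0.9,0,0,-1,0,-0.9,0,0,-0.5,0,-0.9,-0.5,0,-0.2,0,-0.7,-0.5,0,-0.2,0,0,-0.9,0,-0.2,0,0,-0.9,0,-0.2,0,0,-0.9,0,-0.2,0,0,-0.9,0,-0.2,0,0,-0.9,0,-0.2,0,0,-0.9,0,-0.2,0,0,-0.14,0,-0.2,0,0,0,0,1,0,0,0,0,1,0,0,0,0,1,0,0,0,0,1]'

```text
time: 14.4
position: [0.6218, -0.1271, 0.0521]
orientation: [-3.139, 0.0, 1.431]
ft_force: [-7.8, 1.8, 6.2]
grip_width: 0.17
gripper_force: 40.1
```

Emit:
move_arm --targets '[0.05,0,0,-0.93,1,0,0,0,-0.93,1,0,0,0,-0.93,1,0,0,0,-0.93,1,0,0,0,-0.93,1,0,0,0,-0.93,1,0,0,0,-0.93,1,0,0,0,-0.93,1,0,0,0,-0.93,1,0,0,0,-0.93,1,0,0,0,-0.93,1,0,0,0,0,1]'

```text
time: 15.9
position: [0.6239, -0.1295, 0.0522]
orientation: [3.139, 0.001, -0.105]
ft_force: [-5.1, -6.6, 2.9]
grip_width: 0.172
gripper_force: 49.0
```

Emit:
move_arm --targets '[0,0,0,0,-0.2,0,0,0,0,-0.2,0,0,0.9,0,-0.2,0,0,0.9,0,-1,0,0,0.9,0,-1,0,0,0.9,0,-1,-0.6,-0.9,0.9,0,-1,-0.7,-1,0.9,0,-1,-0.7,-1,0.9,0,-1,-0.7,-1,0.9,0,-1,-0.7,-1,0.8,0,-1,-0.7,-1,0,0,-1,-0.7,-1,0,0,-1,-0.7,-1,0,0,-1,-0.7,-1,0,0,-1,-0.4,-0.7,0,0,-1,0,0,0,0,-1]'

```text
time: 18.02
position: [0.4584, -0.3691, 0.2518]
orientation: [3.141, -0.0, -0.107]
ft_force: [0.7, -0.7, -0.5]
grip_width: 1.002
gripper_force: 0.0
```

```bash
python3 - <<'E'
from h import *
W=snap("wrist","w5",None,1.5); np.save('w5.npy',W[1]); s=robot.get_state(); print(s["position"],s["orientation"],s["time"])
E
```

```text
[ 0.45964475 -0.36757499  0.2515408 ] [-3.14118211e+00 -3.43485034e-04 -1.04602585e-01] 18.075
```

View pics/w5.png

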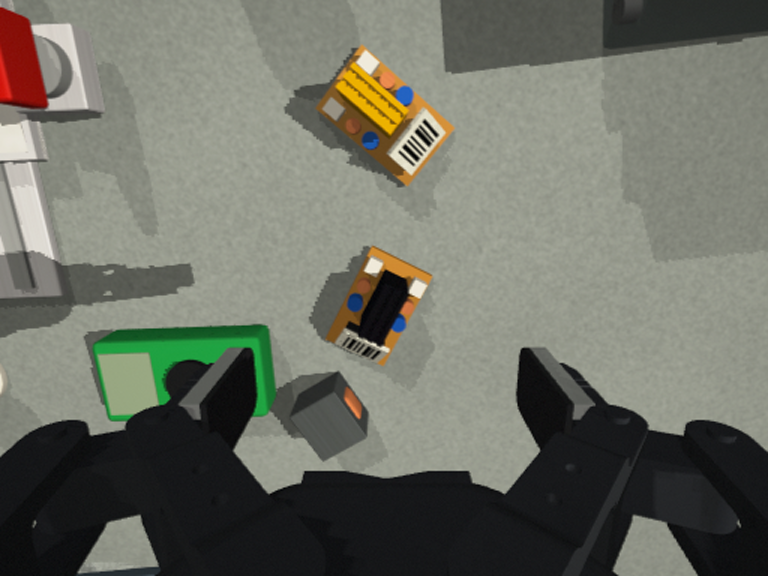

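```bash
cat >> h.py <<'E'
def fit(W,far,near,z=.008,s=1.5):
    f=[ray(W,np.array(p)/s,z) for p in far]; n=[ray(W,np.array(p)/s,z) for p in near]
    c=np.mean(f+n,0); d=np.mean(f,0)-np.mean(n,0); yaw=np.arctan2(d[1],d[0]); l=np.linalg.norm(d)
    g=c+.012*np.array([np.cos(yaw),np.sin(yaw),0])
    print('c',np.round(c,4),'yaw',yaw.round(3),np.degrees(yaw).round(1),'len',l.round(4),'wid',np.linalg.norm(f[0]-f[1]).round(4),np.linalg.norm(n[0]-n[1]).round(4),'sink',np.round(g,4))
E
python3 - <<'E'
from h import *
W=(cam("wrist")[0],np.load('w5.npy'))
fit(W,[(361,46),(318,107)],[(406,186),(454,128)])
fit(W,[(374,247),(433,276)],[(383,365),(328,337)])
E
```

```text
c [ 0.562 -0.379  0.008] yaw 0.767 43.9 len 0.0983 wid 0.0584 0.0619 sink [ 0.5707 -0.3707  0.008 ]
c [ 0.3976 -0.3553  0.008 ] yaw -0.582 -33.4 len 0.0985 wid 0.0601 0.0597 sink [ 0.4076 -0.3619  0.008 ]
```

Emit:
move_arm --targets '[0.74,-0.02,0,0.97,-0.4,0.74,-0.02,0,0.97,-0.4,0.74,-0.02,0,0.97,-0.4,0.74,-0.02,0,0.97,-0.4,0.74,-0.02,0,0.97,-0.4,0.74,-0.02,-0.5,0.97,-0.4,0,0,-1,0,-0.4,0,0,-1,0,-0.4,0,0,-1,0,-0.4,0,0,-1,0,-0.4,0,0,-1,0,-0.4,0,0,-1,0,-0.4,0,0,-1,0,-0.4,0,0,-1,0,-0.4,0,0,-0.36,0,-0.4,0,0,0,0,1,0,0,0,0,1,0,0,0,0,1,0,0,0,0,1]' --newtons 40

```text
time: 20.45
position: [0.5719, -0.3706, 0.031]
orientation: [3.14, -0.001, 0.77]
ft_force: [0.3, -0.1, 7.4]
grip_width: 0.249
gripper_force: 41.9
```

Emit:
move_arm --targets '[0,0,0.8,0,1,0,0,1,0,1,0,0,1,0,1,0,0,1,0,1,0,0,1,0,1,0.208,0.97,0,-0.43,1,0.208,0.97,0,-0.43,1,0.208,0.97,0,-0.43,1,0.208,0.97,0,-0.43,1,0.208,0.97,0,-0.43,1,0.208,0.97,0,-0.43,1,0.208,0.97,0,-0.43,1,0.208,0.97,0,-0.43,1,0.208,0.97,0,-0.43,1,0.208,0.97,0,-0.43,1,0.208,0.97,0,-0.43,1,0.208,0.97,0,-0.43,1,0.208,0.97,0,-0.43,1,0,0,0,0,1]'

```text
time: 22.82
position: [0.6388, -0.0518, 0.1502]
orientation: [-3.14, 0.0, -0.065]
ft_force: [0.8, -0.4, -3.0]
grip_width: 0.25
gripper_force: 40.7
```

Emit:
move_arm --targets '[0,0,-0.8,0,1,0,0,-0.8,0,1,0,0,-0.8,0,1,0,0,-0.7,0,1,0,0,-0.4,0,1,0,0,0,0,1]'

```text
time: 23.58
position: [0.6382, -0.0552, 0.0619]
orientation: [3.142, 0.001, -0.069]
ft_force: [0.5, 0.1, -2.8]
grip_width: 0.255
gripper_force: 40.7
```

Lower to 0.051, then release, rise and head back to the black module.

Emit:
move_arm --targets '[0,0,-0.2,0,1,0,0,-0.2,0,1,0,0,-0.06,0,1,0,0,0,0,1]'

```text
time: 24.08
position: [0.6386, -0.0549, 0.0508]
orientation: [-3.142, 0.0, -0.069]
ft_force: [-0.1, 0.1, -2.3]
grip_width: 0.247
gripper_force: 40.7
```

Emit:
move_arm --targets '[0,0,-0.05,0,1,0,0,-0.04,0,1,0,0,0,0,1]'

```text
time: 24.45
position: [0.6388, -0.055, 0.0499]
orientation: [-3.141, -0.001, -0.069]
ft_force: [-3.5, 0.7, 9.7]
grip_width: 0.252
gripper_force: 42.5
```

Emit:
move_arm --targets '[0,0,0,0,-0.3,0,0,0,0,-0.3,0,0,0,0,-0.3,0,0,0.8,0,-0.3,0,0,1,0,-0.3,0,0,1,0,-0.3,-0.1,-0.9,1,0,-1,-0.6,-1,1,0,-1,-0.6,-1,1,0,-1,-0.6,-1,1,0,-1,-0.6,-1,1,0,-1,-0.6,-1,0.2,0,-1,-0.6,-1,0,0,-1,-0.6,-1,0,0,-1,-0.7,-1,0,0,-1,-0.7,-1,0,0,-1]'

```text
time: 26.45
position: [0.4954, -0.3032, 0.2485]
orientation: [-3.142, 0.0, -0.069]
ft_force: [0.7, -0.8, -1.3]
grip_width: 1.002
gripper_force: 0.0
```

Emit:
move_arm --targets '[-0.7,-1,0,0,-1,-0.7,-1,0,0,-1,-0.65,-0.7,0,0,-1,0,0,0,0,-1,0,0,0,0,-1]'

```text
time: 27.08
position: [0.4455, -0.3692, 0.2484]
orientation: [-3.141, -0.0, -0.068]
ft_force: [0.5, 0.2, 0.7]
grip_width: 1.005
gripper_force: 0.0
```

```bash
python3 - <<'E'
from h import *
W=snap("wrist","w6"); np.save('w6.npy',W[1]); s=robot.get_state(); print(s["position"],s["orientation"],s["time"])
S=snap("scene","s6")
a=cv2.imread('pics/w6_raw.png')[140:300,150:350]; b=cv2.imread('pics/s6_raw.png')[150:270,180:330]
cv2.imwrite('pics/c6.png',np.hstack([cv2.resize(a,None,fx=2,fy=2),cv2.resize(b,(400,320))]))
E
```

```text
[ 0.44574486 -0.36895252  0.24838518] [-3.14087532e+00 -2.06815022e-04 -6.72942993e-02] 27.125
```

View pics/c6.png

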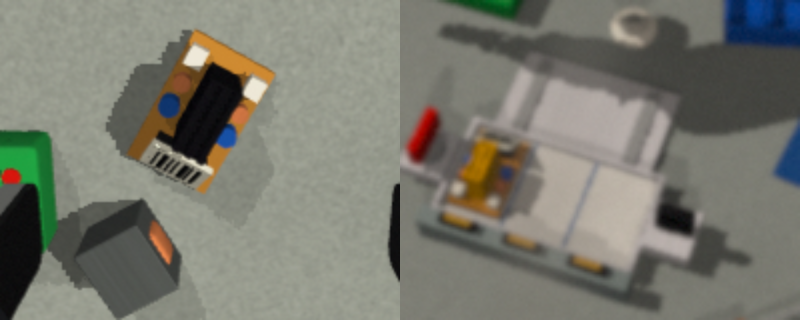

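```bash
python3 - <<'E'
from h import *
W=(cam("wrist")[0],np.load('w6.npy')); o=np.array([150,140])
f=lambda L:[np.array(p)/2+o for p in L]
fit(W,f([(195,30),(275,72)]),f([(205,192),(130,155)]),s=1)
E
```

```text
c [ 0.3971 -0.3552  0.008 ] yaw -0.56 -32.1 len 0.0996 wid 0.0608 0.0595 sink [ 0.4073 -0.3615  0.008 ]
```

Emit:
move_arm --targets '[-0.4,0.07,0,-0.84,-0.4,-0.4,0.07,0,-0.84,-0.4,-0.4,0.07,0,-0.84,-0.4,-0.33,0.08,0,-0.84,-0.4,0,0,-0.7,0,-0.4,0,0,-1,0,-0.4,0,0,-1,0,-0.4,0,0,-1,0,-0.4,0,0,-1,0,-0.4,0,0,-1,0,-0.4,0,0,-1,0,-0.4,0,0,-1,0,-0.4,0,0,-1,0,-0.4,0,0,0,0,-0.4,0,0,0,0,1,0,0,0,0,1,0,0,0,0,1,0,0,0,0,1]' --newtons 40

```text
time: 29.42
position: [0.4074, -0.3629, 0.0321]
orientation: [-3.141, -0.002, -0.572]
ft_force: [0.4, 1.7, 7.2]
grip_width: 0.253
gripper_force: 40.6
```

Emit:
move_arm --targets '[0,0,1,0,1,0,0,1,0,1,0,0,1,0,1,0,0,1,0,1,0.5925,0.958,1,0.21,1,0.5925,0.958,0,0.21,1,0.5925,0.958,0,0.21,1,0.5925,0.958,0,0.21,1,0.5925,0.958,0,0.21,1,0.5925,0.958,0,0.21,1,0.5925,0.958,0,0.21,1,0.5925,0.958,0,0.21,1,0.5925,0.958,0,0.21,1,0.5925,0.958,0,0.21,1,0.5925,0.958,0,0.21,1,0.5925,0.958,0,0.21,1,0.5925,0.958,0,0.21,1,0.5925,0.958,0,0.21,1,0.5925,0.958,0,0.21,1,0.5925,0.958,0,0.21,1]'

```text
time: 31.92
position: [0.6445, 0.0221, 0.1559]
orientation: [3.141, 0.0, -0.067]
ft_force: [1.1, 1.0, -2.3]
grip_width: 0.252
gripper_force: 40.0
```

Emit:
move_arm --targets '[0,0,0,0,1,0,0,-0.8,0,1,0,0,-0.8,0,1,0,0,-0.8,0,1,0,0,-0.7,0,1,0,0,-0.4,0,1,0,0,0,0,1]'

```text
time: 32.8
position: [0.6433, 0.0204, 0.068]
orientation: [3.141, 0.001, -0.069]
ft_force: [0.3, 0.1, -2.8]
grip_width: 0.254
gripper_force: 40.0
```

Emit:
move_arm --targets '[0,0,-0.3,0,1,0,0,-0.25,0,1,0,0,-0.12,0,1,0,0,0,0,1]'

```text
time: 33.3
position: [0.6435, 0.0205, 0.0517]
orientation: [-3.142, 0.0, -0.069]
ft_force: [-0.2, -0.2, -2.7]
grip_width: 0.247
gripper_force: 40.1
```

Emit:
move_arm --targets '[0,0,-0.04,0,1,0,0,-0.04,0,1,0,0,0,0,1]'

```text
time: 33.67
position: [0.6438, 0.0205, 0.0511]
orientation: [-3.141, -0.001, -0.069]
ft_force: [-4.1, 0.5, 10.2]
grip_width: 0.252
gripper_force: 41.5
```

Emit:
move_arm --targets '[0,0,0,0,-0.3,0,0,0,0,-0.3,0,0,0,0,-0.3,0,0,0.8,0,-0.3,0,0,1,0,-0.3,0,0,1,0,-0.3,-0.1,0,1,0,-1,-0.7,0.9,1,0,-1,-0.7,0.9,1,0,-1,-0.7,0.9,1,0,-1,-0.7,0.9,0.8,0,-1,-0.7,0.9,0,0,-1,-0.7,0.9,0,0,-1,-0.7,0.9,0,0,-1,-0.7,0.9,0,0,-1,-0.7,1,0,0,-1,-0.7,1,0,0,-1,-0.7,1,0,0,-1,-0.2,1,0,0,-1]'

```text
time: 36.05
position: [0.4425, 0.3014, 0.2399]
orientation: [-3.141, 0.001, -0.068]
ft_force: [0.7, 0.2, 0.4]
grip_width: 1.0
gripper_force: 0.0
```

Emit:
move_arm --targets '[0,0,0,0,-1,0,0,0,0,-1]'

```text
time: 36.3
position: [0.4438, 0.2997, 0.2398]
orientation: [3.141, -0.0, -0.069]
ft_force: [1.4, -0.1, -0.1]
grip_width: 1.006
gripper_force: 0.0
```

```bash
python3 - <<'E'
from h import *
W=snap("wrist","w7",None,1.5); np.save('w7.npy',W[1]); s=robot.get_state(); print(s["position"],s["orientation"],s["time"])
S=snap("scene","s7")
E
```

```text
[0.44397824 0.29941301 0.23982569] [ 3.14115365e+00 -1.80928745e-04 -7.00886807e-02] 36.35
```

View pics/w7.png

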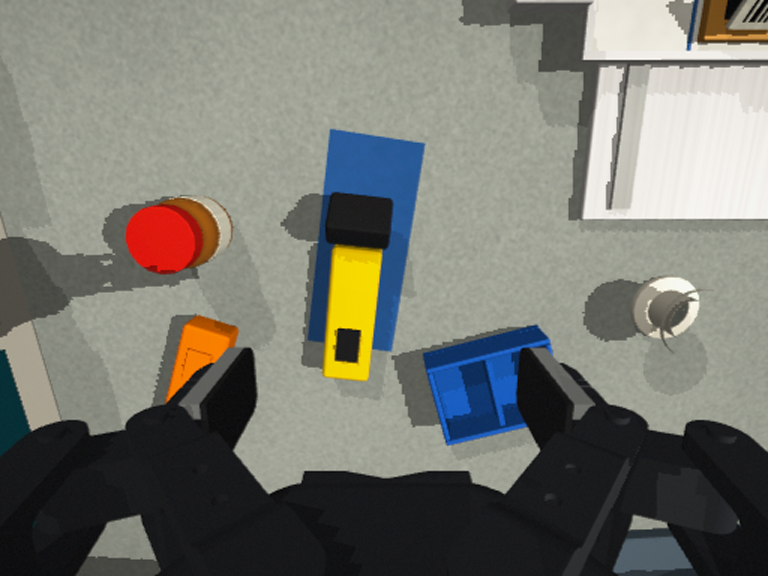

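Yellow scanner with black head at (352,290) on the blue mat (366,240); the orange look-alike lies at (200,350) – the yellow one fits.

```bash
python3 - <<'E'
from h import *
W=(cam("wrist")[0],np.load('w7.npy')); r=lambda p,z:ray(W,np.array(p)/1.5,z)
fit(W,[(330,129),(424,144)],[(388,352),(308,341)],z=.001)
t=[r(p,.031) for p in [(324,376),(368,381)]]; h=[r(p,.031) for p in [(333,247),(382,249)]]
print(np.round(t,4),np.round(h,4)); d=np.mean(h,0)-np.mean(t,0); y=np.arctan2(d[1],d[0]); e=np.array([np.cos(y),np.sin(y),0]); print('yaw',y,'len',np.linalg.norm(d)); print('origin',np.mean(t,0)+.085*e,np.mean(h,0)-.035*e)
im=cv2.imread('pics/w7_raw.png').astype(int); m=((im[...,2]>150)&(im[...,1]>130)&(im[...,0]<60)).astype(np.uint8); m[:155]=0;m[260:]=0;m[:,:200]=0;m[:,270:]=0
c=max(cv2.findContours(m,0,1)[0],key=cv2.contourArea); print(cv2.boxPoints(cv2.minAreaRect(c))*1.5)
E
```

```text
c [0.4406 0.3223 0.001 ] yaw -0.22 -12.6 len 0.1902 wid 0.079 0.076 sink [0.4523 0.3197 0.001 ]
[[0.3339 0.3632 0.031 ]
 [0.3264 0.3247 0.031 ]] [[0.4485 0.3435 0.031 ]
 [0.4441 0.3037 0.031 ]]
yaw -0.17307430358795878 len 0.11789271829761701
origin [0.41389032 0.32931377 0.031     ] [0.41181452 0.32967667 0.031     ]
[[318.73172 375.9146 ]
 [333.2561  245.19511]
 [381.4939  250.55489]
 [366.9695  381.27438]]
```

Emit:
move_arm --targets '[-0.33,0.55,0,-0.35,-1,-0.32,0.55,0,-0.34,-1,0,0,-0.9,0,-0.9,0,0,-1,0,-0.8,0,0,-1,0,-0.8,0,0,-1,0,-0.8,0,0,-1,0,-0.8,0,0,-1,0,-0.8,0,0,-1,0,-0.8,0,0,-1,0,-0.8,0,0,-1,0,-0.8,0,0,-0.4,0,-0.8,0,0,0,0,0.5,0,0,0,0,1,0,0,0,0,1,0,0,0,0,1]' --newtons 60

```text
time: 38.4
position: [0.428, 0.3282, 0.0084]
orientation: [-3.14, -0.001, -0.172]
ft_force: [-0.3, -1.2, 6.1]
grip_width: 0.48
gripper_force: 61.5
```

Emit:
move_arm --targets '[0,0,0.6,0,1,0,0,0.9,0,1,0,0,1,0,1,0,0,1,0,1,0.09,-0.9,1,0,1,0.09,-0.9,1,0.07,1,0.09,-0.9,1,0.07,1,0.09,-0.9,1,0.07,1,0.09,-0.9,1,0.07,1,0.09,-0.9,1,0.07,1,0.09,-0.9,0.1,0.07,1,0.09,-0.9,0,0.07,1,0.09,-0.9,0,0.07,1,0.09,-0.9,0,0.07,1,0.09,-0.9,0,0.07,1,0.09,-0.9,0,0.06,1,0.09,-0.9,0,0,1,0.1,-0.9,0,0,1,0,-0.9,0,0,1,0,0,0,0,1]'

```text
time: 40.9
position: [0.4586, -0.0112, 0.2482]
orientation: [-3.141, -0.001, -0.062]
ft_force: [-0.2, 0.1, -1.7]
grip_width: 0.479
gripper_force: 61.2
```

Emit:
move_arm --targets '[0,0,0,0,1]'

```text
time: 41.02
position: [0.4589, -0.0089, 0.2477]
orientation: [-3.141, -0.0, -0.058]
ft_force: [0.3, -0.1, -2.6]
grip_width: 0.48
gripper_force: 61.2
```

```bash
python3 - <<'E'
from h import *
W=snap("wrist","w8",None,1.5); np.save('w8.npy',W[1]); s=robot.get_state(); print(s["position"],s["orientation"],s["time"])
D=snap("side","d8")
a=cv2.imread('pics/w8.png'); b=cv2.imread('pics/d8_raw.png')[130:290,220:430]
e=np.array([np.cos(-.067),np.sin(-.067),0]); 
for n,p in (("black",(0.5972,.0236,.049)),("gold",(.5919,-.0518,.049))): print(n,proj(W,p)*1.5,proj(D,p))
cv2.imwrite('pics/c8.png',np.vstack([a[:330],cv2.resize(b[:130],(768,0) and (768,475))[:265]]))
E
```

```text
[ 0.45897817 -0.00866257  0.24759834] [-3.14090812e+00 -1.42535492e-04 -5.73343140e-02] 41.075
black [330.68705007  63.68349677] [289.36393199 192.56181125]
gold [436.4035647   64.99307534] [305.71396629 204.37374333]
```

View pics/c8.png

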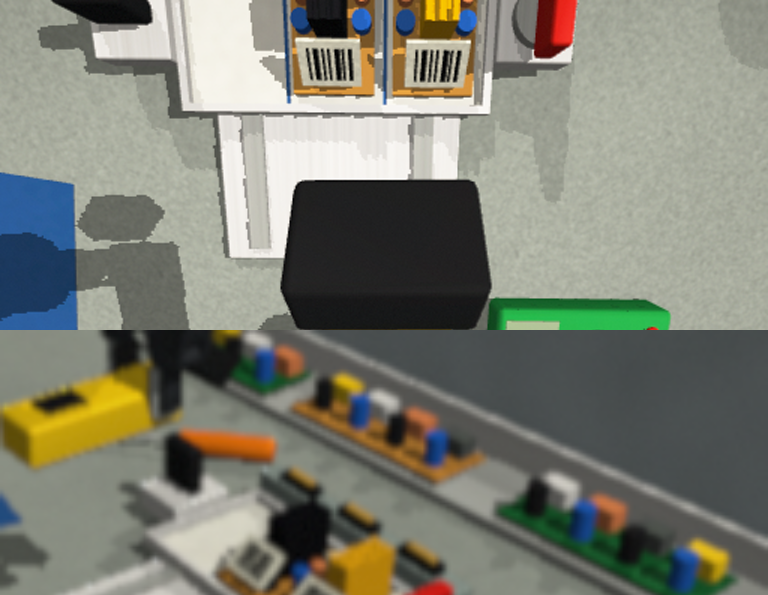

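Labels at (330,62) black and (437,63) gold, within 2 px of the prediction. Aim at black.

Emit:
move_arm --targets '[0.2,0.8,0,-0.07,1,0.23,0.83,0,0,1,0,0,-0.9,0,1,0,0,-1,0,1,0,0,-1,0,1,0,0,-1,0,1,0,0,-1,0,1,0,0,-0.8,0,1,0,0,0,0,1,0,0,0,0,1]'

```text
time: 42.38
position: [0.4702, 0.0316, 0.1054]
orientation: [-3.141, -0.001, -0.068]
ft_force: [-0.7, 0.2, -2.1]
grip_width: 0.477
gripper_force: 61.1
```

Within 0.5 mm of target; hold 2 s, and take a side picture to check distance.

Emit:
move_arm --targets '[0,0,0,0,1,0,0,0,0,1,0,0,0,0,1,0,0,0,0,1,0,0,0,0,1,0,0,0,0,1,0,0,0,0,1,0,0,0,0,1,0,0,0,0,1,0,0,0,0,1,0,0,0,0,1,0,0,0,0,1,0,0,0,0,1,0,0,0,0,1,0,0,0,0,1,0,0,0,0,1]'

```text
time: 44.38
position: [0.4699, 0.0313, 0.1048]
orientation: [-3.142, -0.0, -0.069]
ft_force: [-0.1, 0.1, -1.4]
grip_width: 0.476
gripper_force: 61.1
```

```bash
python3 - <<'E'
from h import *
D=snap("side","d9",(180,100,380,250),4); S=snap("scene","s9"); s=robot.get_state(); p=np.array(s["position"]); y=s["orientation"][2]; e=np.array([np.cos(y),np.sin(y),0])
w=p+.057*e+[0,0,.0146]; f=p-.1*e+[0,0,.0226]
print(w)
for n,q in (("win",w),("tail-top",f),("label",(.5972,.0236,.049))): print(n,(proj(D,q)-[180,100])*4)
E
```

```text
[0.52672849 0.02733329 0.11938654]
win [362.58461057 318.95947099]
tail-top [166.9595494  381.13945812]
label [437.45572795 370.24724501]
```

View pics/d9.png

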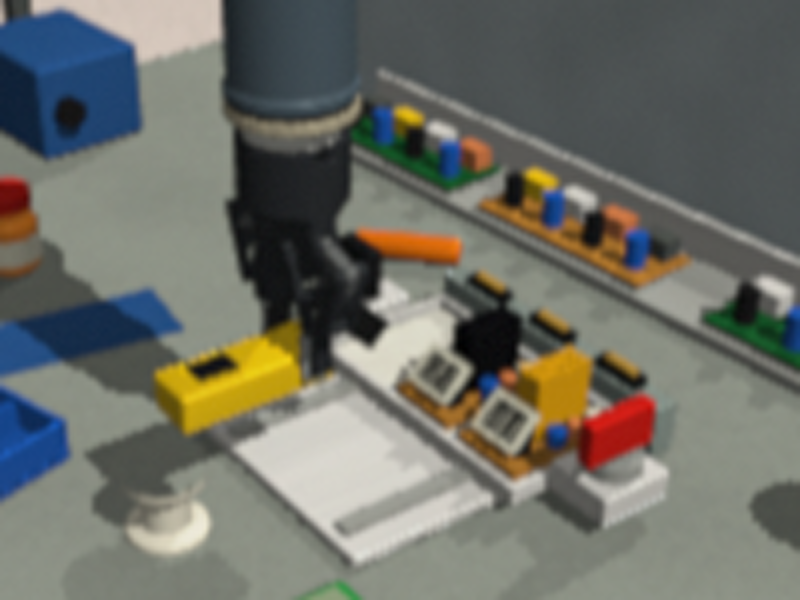

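Black label aimed and held 2 s; the side picture agrees with the model (tail at ~(169,385)). Now gold.

Emit:
move_arm --targets '[-0.06,-0.75,0,0,1,-0.06,-0.75,0,0,1,-0.05,-0.75,0,0,1,-0.05,-0.75,0,0,1,0,0,0,0,1,0,0,0,0,1,0,0,0,0,1,0,0,0,0,1,0,0,0,0,1,0,0,0,0,1,0,0,0,0,1,0,0,0,0,1,0,0,0,0,1,0,0,0,0,1,0,0,0,0,1,0,0,0,0,1,0,0,0,0,1,0,0,0,0,1,0,0,0,0,1,0,0,0,0,1]'

```text
time: 46.98
position: [0.4644, -0.0437, 0.1048]
orientation: [-3.142, -0.0, -0.069]
ft_force: [-0.3, -0.3, -1.9]
grip_width: 0.475
gripper_force: 61.2
```

Emit:
move_arm --targets '[0,0,0,0,1,0,0,0,0,1,0,0,0,0,1,0,0,0,0,1]'

```text
time: 47.48
position: [0.4643, -0.0437, 0.1048]
orientation: [-3.142, 0.0, -0.069]
ft_force: [-0.2, 0.1, -1.5]
grip_width: 0.48
gripper_force: 61.2
```

Emit:
move_arm --targets '[0,0,0.9,0,1,0,0,0.9,0,1,-0.024,0.967,0,-0.067,1,-0.024,0.967,0,-0.067,1,-0.024,0.967,0,-0.067,1,-0.024,0.967,0,-0.067,1,-0.024,0.967,0,-0.067,1,-0.024,0.967,0,-0.067,1,-0.024,0.967,0,-0.067,1,-0.024,0.967,0,-0.067,1,-0.024,0.967,0,-0.067,1,-0.024,0.967,0,-0.067,1,-0.024,0.967,0,-0.067,1,-0.024,0.967,0,-0.067,1,-0.024,0.967,0,-0.067,1,-0.024,0.967,0,-0.067,1,-0.024,0.967,0,-0.067,1,0,0,0,0,1,0,0,0,0,1]'

```text
time: 49.85
position: [0.4553, 0.3182, 0.1497]
orientation: [3.141, 0.0, -0.22]
ft_force: [0.3, -0.7, -1.5]
grip_width: 0.479
gripper_force: 61.3
```

Emit:
move_arm --targets '[0,0.03,-0.8,0,1,0,0,-0.9,0,1,0,0,-0.9,0,1,0,0,-0.9,0,1,0,0,-0.8,0,1,0,0,-0.6,0,1,0,0,-0.4,0,1,0,0,-0.2,0,1,0,0,0,0,1]'

```text
time: 50.98
position: [0.4554, 0.3196, 0.0123]
orientation: [-3.142, -0.0, -0.22]
ft_force: [0.6, 0.6, -1.3]
grip_width: 0.477
gripper_force: 61.3
```

Emit:
move_arm --targets '[0,0,-0.05,0,1,0,0,-0.05,0,1,0,0,0,0,1]'

```text
time: 51.35
position: [0.4554, 0.3197, 0.0099]
orientation: [-3.141, -0.0, -0.219]
ft_force: [-0.0, -0.6, -2.4]
grip_width: 0.476
gripper_force: 61.3
```

Emit:
move_arm --targets '[0,0,-0.05,0,1,0,0,-0.03,0,1,0,0,0,0,1]'

```text
time: 51.72
position: [0.4554, 0.3197, 0.0084]
orientation: [-3.141, 0.0, -0.22]
ft_force: [-1.9, -0.7, 7.2]
grip_width: 0.475
gripper_force: 62.4
```

Contact; release, rise and look from above.

Emit:
move_arm --targets '[0,0,0,0,0,0,0,0,0,-0.8,0,0,0,0,-0.8,0,0,0,0,-0.8,0,0,0.6,0,-0.8,0,0,1,0,-0.8,0,0,1,0,-1,0,0,1,0,-1,0,0,1,0,-1,0,0,1,0,-1,0,0,1,0,-1,0,0,1,0,-1,0,0,1,0,-1,0,0,1,0,-1,0,0,0,0,-1]'

```text
time: 53.6
position: [0.4562, 0.3197, 0.2503]
orientation: [-3.138, -0.002, -0.22]
ft_force: [-1.2, -0.6, -0.0]
grip_width: 0.998
gripper_force: 0.0
```

```bash
python3 - <<'E'
from h import *
W=snap("wrist","w10"); np.save('w10.npy',W[1]); snap("side","d10")
a=cv2.imread('pics/w10_raw.png')[60:260,150:350]; b=cv2.imread('pics/d10_raw.png')[130:270,200:400]
cv2.imwrite('pics/c10.png',np.hstack([cv2.resize(a,(400,400)),cv2.resize(b,(400,400*140//200)) if 0 else cv2.resize(b,(400,400))]))
E
```

```text
(no output)
```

View pics/c10.png

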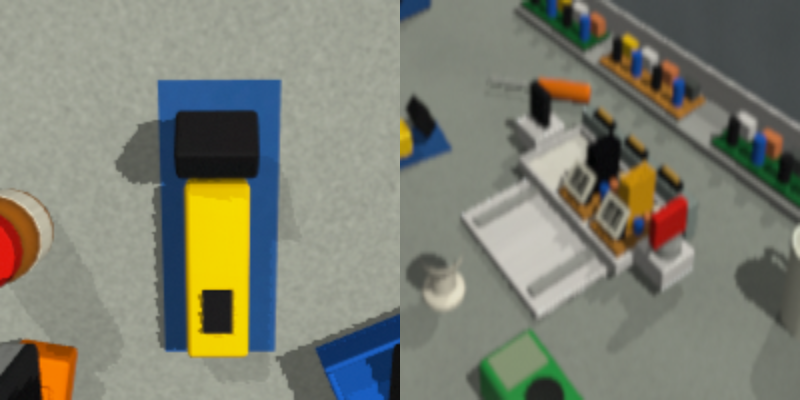

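```bash
python3 - <<'E'
from h import *
W=(cam("wrist")[0],np.load('w10.npy')); o=np.array([150,60]); f=lambda p:np.array(p)/2+o
fit(W,[f((158,80)),f((281,80))],[f((275,351)),f((166,351))],z=.001,s=1)
t=ray(W,f((218,356)),.031); h=ray(W,f((217,181)),.031); e=(h-t)/np.linalg.norm(h-t); print(t+.085*e,h-.035*e,np.arctan2(e[1],e[0]))
E
```

```text
c [0.4408 0.3211 0.001 ] yaw -0.214 -12.3 len 0.1892 wid 0.0795 0.0795 sink [0.4525 0.3185 0.001 ]
[0.44132161 0.32289284 0.031     ] [0.4395     0.32328805 0.031     ] -0.21364956660993653
```

```bash
python3 -c "
from rig import robot; print(robot.hand_in())"
```

```text
the job is handed in; nothing more can be done
None
```

I handed the job in after about 54 s of robot time, with no verdict returned: the carrier is back against its stop and clamped, black (middle bay) and gold (right bay) sit flat with labels towards the robot, both were aimed at from about 10 cm for about 2 s each in that order, and the scanner lies within about 2 mm of the mat's middle; I found no blue module in any picture.

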